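Vent the grain doser and hold its dosing rod at the set mark

TASK

Get the grain sample doser feeding: first unscrew the winged vent cap on top of its hopper as far as it goes (about a quarter turn counter-clockwise seen from above) and leave it open. Only then pull the sprung dosing rod straight out by its upright tab until the dark length band on the rod is right at the mouth of the steel sleeve, half of the band showing, and finish while holding the rod still there; do not let go. Leave the dish, jar and bottle where they stand.

Things in the scene. Friction and masses are not known exactly. Their poses are not given: they have to be found in the camera images.
- doser: Fixed sample doser, 167 mm tall: foot plate 150 x 130 x 10 mm, white housing 100 (x) x 90 (y) x 75 mm tall on it, round white hopper of 90 mm diameter above, topped by the vent cap. Origin: centre of the underside; z up. The rod leaves through a steel sleeve on its -y side; a chute slopes down on its +x side. Its place and yaw vary.
- vent_cap (a joint): Turn of the vent cap about its vertical axis, rad: 0 fully closed, grows counter-clockwise seen from above, 1.5 is the open stop. Turning takes about 0.1 N m; the cap stays where it is left, is captive and does not rise. It starts between 0 and 0.2.
- cap_grip (a point): Centre of the upright wing of the vent cap, on the cap's turning axis, 153 mm above the bench. The wing is a bar 46 mm long (x axis of this point, turning with the cap), 12 mm wide (y axis), 28 mm tall (14 mm above and below this point), standing on the cap's round knurled disc, 56 mm diameter, whose top is 13 mm below this point.
- dosing_rod (a joint): How far the dosing rod is pulled out, m: 0 home, 0.090 the end stop, which is past the mark. A spring pulls it home, with about 4 N at 0 and 90 N per metre more (about 9 N at the mark); let go, it slides back.
- rod_grip (a point): Grip point on the rod's upright tab: mid-width, 17 mm below its top edge, 113 mm above the bench, 43 mm above the rod's axis. Tab: plate 40 mm wide (doser x), 12 mm thick (doser y), 75 mm tall, top 130 mm above the bench. It stands square on the 12 mm rod, its inner face 42 mm from the sleeve's mouth when home. The rod pulls out level along the doser's -y.
- sleeve_mouth (a point): Centre of the open end of the steel sleeve (26 mm diameter, 45 mm long), on the rod's axis 70 mm above the bench, 90 mm from the doser's centre towards its -y side. Axes as the doser's.
- length_band (a point): Centre of the dark rubber length band on the rod (10 mm long along the rod, 15 mm diameter, cannot be touched). Axes as the doser's. With the rod home it is hidden 45 to 67 mm inside the sleeve, differently each time; it moves with the rod, fixed to it. At the mark its centre coincides with sleeve_mouth.
- dish: Loose black sample dish, 72 mm diameter, 26 mm tall, standing in front of the chute. Origin: centre of its underside. Leave alone.
- jar: Loose pale translucent jar with white lid, 62 mm diameter, 85 mm tall, to one side. Origin: centre of its underside. Leave alone.
- flask: Loose amber bottle, 54 mm diameter, 130 mm tall, to the other side. Origin: centre of its underside. Leave alone.

How it is judged:
By the outcome, as a careful person would: the job done as asked, in the order asked, and still so for the second after the job is handed in, while the arm keeps its last pose, push and grip.
It also fails if it takes over 48 s, if anything falls off the work surface, if the arm or the gripper's body presses on something with over 40 N, if the wrist force passes 120 N, or if a joint passes its speed limit or range.

ROBOT

A 7-joint arm with a two-finger parallel gripper is mounted at the origin on the work surface. World frame = base frame: x ahead of the robot, y to its left, z up, the work surface at z = 0. Lengths are in m, angles in rad, forces in N, time in s.
With the tool pointing down it reaches from about 0.4 to 0.85 m from the base axis. Payload 4.5 kg.
Tool frame: the origin (TCP) lies on the centre line of the jaws, within the pads' length; the fingertips stand robot.nose_length ahead of it and the grasp point (between the pads) lies 6 mm ahead of it (robot.nose_length is the distance from the TCP to the fingertips, in m); z points along the fingers, y is the line along which they close (so a half turn about z gives the same grasp; the last joint's range is limited). The gripper opens to 85 mm and grips with 20 to 120 N. Pads are 22 mm wide; open, the fingers measure 114 mm over their backs; the gripper's body (76 mm by 85 mm) begins 54 mm behind the grasp point. The pads swing forward as they close: fully open they stand 13 mm farther back than shut.
Start: joints at [1.14, 0.689, -0.195, 1.565, 0.157, 0.902, -0.215], TCP at [0.28, -0.559, 0.256] pointing down, gripper open.
Joint ranges: [-3.01, 3.01], [-0.46, 2.08], [-1.47, 1.51], [0.13, 2.56], [-1, 4.14], [0.04, 2.09], [-2.66, 2.66]. Speed limits (rad/s): [2.57, 2.57, 3.14, 3.14, 3.14, 3.14, 3.14].

INTERFACE

Orientations are given as a rotation vector (axis times angle).
In Python, from bench import robot gives the robot as it stands.
- The arm moves only by the tool step_arm, never from a script. Its argument "moves" is a list of rows, each a list of 3 entries, a list of its own where there are three numbers: the shift along the world's x, y, z in mm, then the turn about the world's z in degrees, then the closure, from 0 (fully open) to 1 (shut). A call has 1 to 20 rows; each row shifts and turns the commanded pose from where the row before left it; what a row does not reach is not made up. A row lasts 1/12 s, in which the tool goes at most 41.7 mm and 7.16 degrees, less where a joint would pass 70% of its speed; a pose out of reach is approached as far as the arm can. A call with a gripper value outside its range is refused whole. The fingers move at their own pace and stop on an object; the grip force is fixed at half the most. Time passes only in rows, so rows that do not move let the fingers close. It gives the time, the measured TCP pose, the force, the opening and the grip force at its end, in the units of the state.
- robot.observe(): the state, without advancing time (a new reading comes with each control period).
- robot.get_image(name): name is "side" or "top"; returns (picture, depth): 480x640x3 uint8, blue, green, red; 480x640 float32, m along the optical axis (not along the pixel's ray), 0 where there is no reading.
- robot.get_calibration(name): a dict with "fx", "fy", "cx", "cy" (pixels), "eye" and "rotation" of the camera in the world. Camera axes: x right, y up, looking along -z (the intrinsics and any distortion apply to the point x, -y, -z); pixel columns grow to the right and rows downward; lengths in m; the calibration is good to about 2 mm. A picture is of the moment at which its call begins. get_calibration takes no time and is no camera call.
- robot.sign_off(): hands the job in; it is judged then, once.
The state is a dict: "time_s": time; "qpos": joint angles; "qvel": joint speeds; "joint_torque": joint torques, N m; "position": TCP position; "tool_rot": TCP orientation; "wrist_force": force on the tool from outside, world axes, zero at the start; "torque": the same for the moment, N m; "grip_width": opening from 0.0 (shut) to 1.0 (fully open); "finger_force": force on a finger pad.
Only numpy, scipy, OpenCV 4.12 (cv2) and the standard library are available. Lean on these libraries where they do the work, as an engineer would, in place of code of your own. Each camera call takes 0.05 s, during which the arm holds its last target. There are 200 camera calls.

## Working session

There is one attempt and no reset: what is moved stays moved. The work goes in short steps, Python scripts to look and compute and a tool call to move; the robot and the scene stay as the last step left them, time stands still between calls to the robot, and variables do not carry over. Pictures are saved under pics/ and viewed, at most 10 in all, crops included, and the job is handed in when it is done.

Besides the shell and the picture viewer there is one more tool, called after "Request:" in YAML: its name, and indented under it one key for each argument. step_arm: Moves the arm, as the interface text tells. Its arguments: {"type":"object","properties":{"moves":{"type":"array"}},"required":["moves"]}

```bash
mkdir -p pics; cat > h.py <<'E'
import numpy as np,cv2
from bench import robot
def cal(n):
    c=robot.get_calibration(n);return c
def shot(n,f=None):
    im,d=robot.get_image(n)
    if f: cv2.imwrite('pics/'+f,im)
    return im,d
def ray(c,u,v):
    d=np.array([(u-c['cx'])/c['fx'],-(v-c['cy'])/c['fy'],-1.0])
    return np.array(c['eye']),np.array(c['rotation'])@d
def onz(c,u,v,z):
    e,d=ray(c,u,v);return e+d*(z-e[2])/d[2]
def dep(c,u,v,z):
    e,d=ray(c,u,v);return e+d*z
def cloud(c,D):
    v,u=np.mgrid[0:480,0:640]
    d=np.stack([(u-c['cx'])/c['fx'],-(v-c['cy'])/c['fy'],-np.ones(u.shape)],-1)
    return np.array(c['eye'])+(d@np.array(c['rotation']).T)*D[...,None]
def proj(c,p):
    q=np.array(c['rotation']).T@(np.array(p)-c['eye']);return c['cx']+c['fx']*q[0]/-q[2],c['cy']+c['fy']*q[1]/q[2]
E
python3 - <<'E'
from h import *
for n in('side','top'):
    c=cal(n);print(n,{k:np.round(v,3).tolist() if not isinstance(v,str) else v for k,v in c.items()})
    im,d=shot(n,n+'0.png');np.savez(n+'0.npz',im=im,d=d);print((d>0).mean())
s=robot.observe();print(s);print(robot.nose_length)
E
```

```text
side {'fx': 551.292, 'fy': 551.292, 'cx': 317.22, 'cy': 245.288, 'eye': [0.199, 1.124, 0.758], 'rotation': [0.266, -1.457, -2.453]}
0.99544921875
top {'fx': 489.143, 'fy': 489.143, 'cx': 325.281, 'cy': 249.013, 'eye': [0.5, -0.022, 1.285], 'rotation': [0.076, -0.051, -1.589]}
0.99623046875
{'time_s': 0.1, 'qpos': array([ 1.13980813,  0.68990066, -0.19450673,  1.56625022,  0.15728455,
        0.9025441 , -0.21512662]), 'qvel': array([ 2.01422705e-03, -3.21638908e-03, -5.32100387e-05, -2.39122530e-03,
        3.82157491e-05, -7.98787079e-04,  9.32308593e-04]), 'joint_torque': array([-4.01950892e-03, -5.40608239e+01, -1.27162702e+00, -1.58988887e+01,
        9.36818251e-03,  4.31117864e-03, -5.17252204e-05]), 'position': array([ 0.27985145, -0.55821884,  0.25556083]), 'tool_rot': array([-3.05553903e+00, -7.23204943e-01,  8.13995202e-04]), 'wrist_force': array([-0.01923811, -0.78356502, -0.22167489]), 'torque': array([-0.01744731, -0.00301663,  0.0407438 ]), 'finger_force': 0.0, 'grip_width': 1.0015666782315256}
0.025
```

View pics/side0.png

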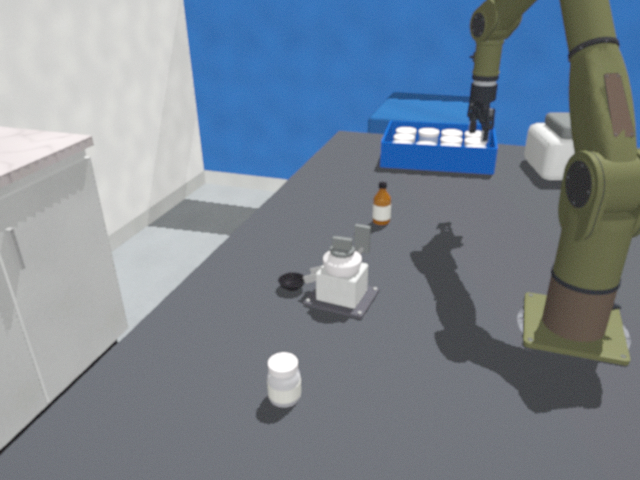

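View pics/top0.png

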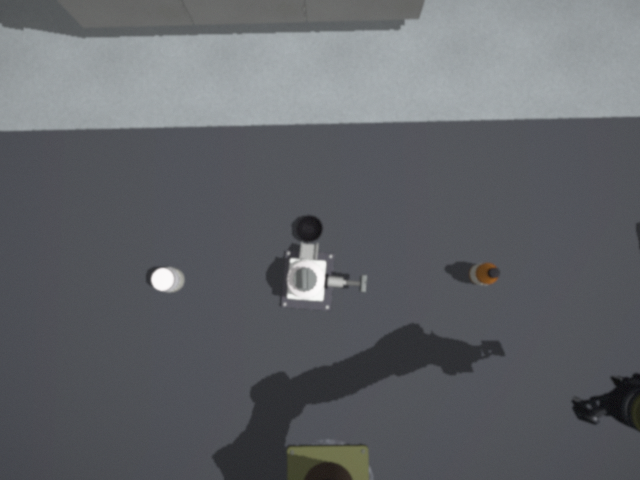

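The side view shows the doser at about (343,280), its cap at (343,243) and its tab at (362,240). The top view shows the cap at (305,279), the rod running right to the tab at (364,284), the dish at (308,228), the jar at (165,279) and the bottle at (486,273).

```bash
sed -i "s/c=robot.get_calibration(n);return c/c=dict(robot.get_calibration(n));c['rotation']=cv2.Rodrigues(np.array(c['rotation'],float))[0] if np.size(c['rotation'])==3 else np.array(c['rotation']);return c/" h.py
python3 - <<'E'
from h import *
for n,(u0,u1,v0,v1) in (('top',(270,380,200,320)),('side',(270,400,200,320))):
    c=cal(n);z=np.load(n+'0.npz');P=cloud(c,z['d']);im=z['im']
    print(n,'bench z',np.round(np.median(P[310:330,400:420,2]) if n=='side' else np.median(P[330:350,150:200,2]),4))
    Q=P[v0:v1,u0:u1].reshape(-1,3);I=im[v0:v1,u0:u1].reshape(-1,3)
    for lo,hi in((.004,.02),(.06,.092),(.1,.122),(.122,.136),(.136,.15),(.15,.175)):
        m=(Q[:,2]>lo)&(Q[:,2]<hi)
        if m.sum()>2:print(lo,hi,m.sum(),np.round(Q[m].mean(0),4),np.round(Q[m].min(0),3),np.round(Q[m].max(0),3))
    cv2.imwrite(f'pics/{n}crop.png',cv2.resize(im[v0:v1,u0:u1],None,fx=6,fy=6,interpolation=cv2.INTER_CUBIC)[:600,:800])
a=cv2.resize(np.load('top0.npz')['im'][240:320,275:375],None,fx=6,fy=6,interpolation=2)
b=cv2.resize(np.load('side0.npz')['im'][215:315,300:390],None,fx=6,fy=6,interpolation=2)
cv2.imwrite('pics/tc.png',a);cv2.imwrite('pics/sc.png',b)
E
```

```text
top bench z -0.0004
0.004 0.02 1768 [0.5549 0.0316 0.0092] [ 0.42  -0.145  0.004] [0.736 0.143 0.02 ]
0.06 0.092 713 [0.5213 0.0087 0.0808] [ 0.47  -0.089  0.06 ] [0.603 0.092 0.091]
0.1 0.122 529 [0.5227 0.0414 0.1167] [ 0.479 -0.089  0.105] [0.568 0.088 0.122]
0.122 0.136 220 [ 0.5184 -0.0038  0.1282] [ 0.486 -0.1    0.122] [0.56  0.08  0.136]
0.136 0.15 332 [0.5224 0.0363 0.1394] [ 0.493 -0.099  0.136] [0.552 0.072 0.149]
0.15 0.175 119 [0.5229 0.0433 0.1648] [0.5   0.038 0.151] [0.546 0.049 0.171]
side bench z 0.0002
0.004 0.02 1417 [0.545  0.0114 0.0104] [ 0.396 -0.563  0.004] [0.889 0.151 0.02 ]
0.06 0.092 1064 [ 0.5139 -0.0043  0.0766] [ 0.467 -0.399  0.06 ] [0.597 0.097 0.092]
0.1 0.122 567 [0.5113 0.039  0.1126] [ 0.476 -0.095  0.1  ] [0.565 0.093 0.122]
0.122 0.136 287 [0.5131 0.0137 0.128 ] [ 0.486 -0.1    0.122] [0.555 0.083 0.136]
0.136 0.15 221 [0.5191 0.0496 0.1414] [ 0.492 -0.094  0.136] [0.551 0.077 0.15 ]
0.15 0.175 172 [0.5194 0.0488 0.1607] [0.498 0.04  0.15 ] [0.543 0.057 0.17 ]
```

View pics/tc.png

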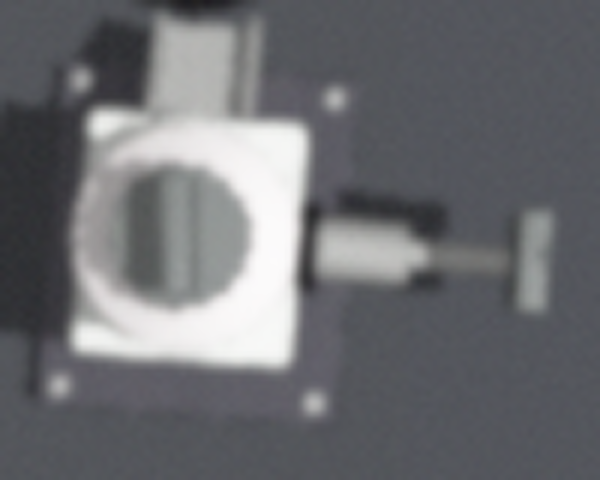

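View pics/sc.png

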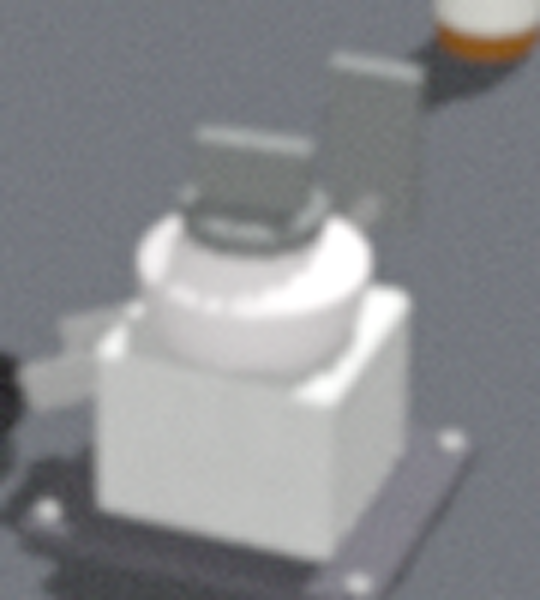

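The top crop shows the wing pointing along image-vertical at crop (178,235). The four foot screws are at crop (79,80), (335,98), (59,386) and (314,404), and the tab spans (535,210)–(533,310). The side crop shows the wing's top edge (197,130)–(313,148) and the tab's top edge (330,57)–(422,76).

```bash
python3 - <<'E'
from h import *
c=cal('top');cs=cal('side')
S=[onz(c,275+(x-2.5)/6,240+(y-2.5)/6,.012)[:2] for x,y in((79,80),(335,98),(59,386),(314,404))]
S=np.array(S);print('ctr',S.mean(0).round(4))
d=S[1]-S[0]+S[3]-S[2];e=S[0]-S[2]+S[1]-S[3]
print('yaw',np.degrees(np.arctan2(d[0],-d[1])),np.degrees(np.arctan2(e[1],e[0])),np.linalg.norm(d)/2,np.linalg.norm(e)/2)
for nm,t,s in(('wing',((175,172),(178,296)),((197,130),(313,148))),('tab',((535,210),(533,310)),((330,57),(422,76)))):
    T=[ray(c,275+(x-2.5)/6,240+(y-2.5)/6) for x,y in t];T=sorted(T,key=lambda r:-r[1][0])
    R=[ray(cs,300+(x-2.5)/6,215+(y-2.5)/6) for x,y in s]
    m=[]
    for (e1,d1),(e2,d2) in zip([ (T[0][0],T[0][1]+T[1][1])],[(R[0][0],R[0][1]+R[1][1])]):
        A=np.stack([d1,-d2],1);k=np.linalg.lstsq(A,e2-e1,rcond=None)[0]
        print(nm,'mid',((e1+k[0]*d1+e2+k[1]*d2)/2).round(4),'gap',np.linalg.norm(e1+k[0]*d1-e2-k[1]*d2).round(4))
for n in('top','side'):
    cc=cal(n);z=np.load(n+'0.npz');P=cloud(cc,z['d'])[200:320,270:400].reshape(-1,3)
    for nm,m in(('wing',(P[:,2]>.157)&(P[:,2]<.18)&(P[:,1]>0)),('tab',(P[:,2]>.122)&(P[:,2]<.14)&(P[:,1]<-.07)&(P[:,1]>-.2)),('disc',(P[:,2]>.135)&(P[:,2]<.146)&(P[:,1]>0))):
        q=P[m];l=cv2.fitLine(q[:,:2].astype(np.float32),cv2.DIST_HUBER,0,.01,.01).ravel();mid=(q.min(0)+q.max(0))/2
        print(n,nm,m.sum(),'mid',mid.round(4),'mean',q.mean(0).round(4),'zmed',np.median(q[:,2]).round(4),'ang',np.degrees(np.arctan(l[1]/l[0])).round(1))
E
```

```text
ctr [0.5242 0.0448]
yaw -5.100781008532182 -4.7383266267682576 0.111066597146678 0.13258901562097233
wing mid [0.5231 0.0439 0.1667] gap 0.0024
tab mid [ 0.511  -0.0937  0.1343] gap 0.0023
top wing 106 mid [0.5234 0.0435 0.1641] mean [0.5222 0.044  0.1661] zmed 0.1662 ang 1.2
top tab 90 mid [ 0.5109 -0.0934  0.1304] mean [ 0.5116 -0.093   0.1337] zmed 0.1338 ang -5.2
top disc 330 mid [0.5238 0.0437 0.1404] mean [0.5229 0.0439 0.1393] zmed 0.1392 ang -89.1
side wing 122 mid [0.5204 0.0483 0.1633] mean [0.5195 0.0484 0.1637] zmed 0.1645 ang -2.5
side tab 105 mid [ 0.5082 -0.0902  0.1299] mean [ 0.5082 -0.0884  0.1303] zmed 0.1309 ang -3.1
side disc 189 mid [0.5219 0.0508 0.1405] mean [0.519  0.0575 0.1402] zmed 0.1401 ang 8.7
```

Request:
step_arm:
  moves:
    - [[12,30,0],-1.4,0]
    - [[12,30,0],-1.4,0]
    - [[12,30,0],-1.4,0]
    - [[12,30,0],-1.4,0]
    - [[12,30,0],-1.4,0]
    - [[12,30,0],-1.4,0]
    - [[12,30,0],-1.4,0]
    - [[12,30,0],-1.4,0]
    - [[12,30,0],-1.4,0]
    - [[12,30,0],-1.4,0]
    - [[12,30,0],-1.4,0]
    - [[12,30,0],-1.4,0]
    - [[12,30,0],-1.4,0]
    - [[12,30,0],-1.4,0]
    - [[12,30,0],-1.4,0]
    - [[12,30,0],-1.4,0]
    - [[12,30,0],-1.4,0]
    - [[12,30,0],-1.4,0]
    - [[12,30,0],-1.4,0]
    - [[12,30,0],-1.4,0]

```text
time_s: 1.77
position: [0.5203, 0.0429, 0.2561]
tool_rot: [3.141, -0.039, -0.001]
wrist_force: [1.0, -0.1, 0.2]
grip_width: 0.998
finger_force: 0.0
```

Request:
step_arm:
  moves:
    - [[2,1,-15],0,0.3]
    - [[1,0,-20],0,0.4]
    - [[0,0,-20],0,0.5]
    - [[0,0,-15],0,0.5]
    - [[0,0,-10],0,0.5]
    - [[0,0,-4],0,0.5]
    - [[0,0,0],0,0.5]
    - [[0,0,0],0,0.5]

```text
time_s: 2.43
position: [0.5235, 0.0423, 0.1727]
tool_rot: [-3.141, 0.038, -0.001]
wrist_force: [0.2, 0.4, -0.1]
grip_width: 0.493
finger_force: 0.0
```

Request:
step_arm:
  moves:
    - [[0,0,0],0,0.7]
    - [[0,0,0],0,0.8]
    - [[0,0,0],0,1]
    - [[0,0,0],0,1]
    - [[0,0,0],0,1]
    - [[0,0,0],0,1]
    - [[0,0,0],0,1]

```text
time_s: 3.02
position: [0.5238, 0.0432, 0.1734]
tool_rot: [-3.14, 0.036, -0.003]
wrist_force: [-1.3, 2.6, 6.7]
grip_width: 0.125
finger_force: 61.2
```

Request:
step_arm:
  moves:
    - [[0,0,1],3,1]
    - [[0,0,0],6,1]
    - [[0,0,0],6,1]
    - [[0,0,0],6,1]
    - [[0,0,0],6,1]
    - [[0,0,0],6,1]
    - [[0,0,0],6,1]
    - [[0,0,0],6,1]
    - [[0,0,0],6,1]
    - [[0,0,0],6,1]
    - [[0,0,0],6,1]
    - [[0,0,0],6,1]
    - [[0,0,0],6,1]
    - [[0,0,0],5,1]
    - [[0,0,0],0,1]

```text
time_s: 4.27
position: [0.5237, 0.0436, 0.1734]
tool_rot: [-2.427, -1.993, -0.004]
wrist_force: [0.4, 4.5, -2.6]
grip_width: 0.122
finger_force: 60.2
```

```bash
python3 -c "
from h import *
s=robot.observe();print(s['torque'],s['wrist_force'],s['tool_rot'],s['qpos'])"
```

```text
[ 0.8434649  -0.26130635  0.08488453] [ 0.44187288  4.48186179 -2.5809425 ] [-2.42679167 -1.99348473 -0.0042697 ] [ 0.06007756  0.70322314 -0.37648504  1.94010311  0.44617592  0.57788752
 -0.80883077]
```

Request:
step_arm:
  moves:
    - [[0,0,0],2,1]
    - [[0,0,0],2,1]
    - [[0,0,0],2,1]
    - [[0,0,0],0,1]
    - [[0,0,0],0,1]

```text
time_s: 4.68
position: [0.5237, 0.0435, 0.1735]
tool_rot: [-2.326, -2.109, -0.004]
wrist_force: [1.4, 6.3, -3.5]
grip_width: 0.129
finger_force: 65.4
```

```bash
python3 -c "
from h import *
s=robot.observe();print(s['torque'],s['wrist_force'],s['tool_rot'],np.degrees(2*np.arctan2(s['tool_rot'][1],s['tool_rot'][0])))"
```

```text
[ 1.23289512 -0.25377833 -1.25534607] [ 1.41582257  6.28771364 -3.48974799] [-2.32630456 -2.10938904 -0.00401649] -275.59932773077657
```

Request:
step_arm:
  moves:
    - [[0,0,0],0,0.8]
    - [[0,0,0],0,0.5]
    - [[0,0,0],0,0.5]
    - [[0,0,0],0,0.5]
    - [[0,0,15],0,0.5]
    - [[0,0,25],0,0.5]
    - [[0,0,30],0,0.5]
    - [[0,-10,0],-6,0.3]
    - [[-1,-10,0],-7,0.3]
    - [[-1,-10,0],-7,0.3]
    - [[-1,-10,0],-7,0.3]
    - [[-1,-10,0],-7,0.3]
    - [[-1,-10,0],-7,0.3]
    - [[-1,-10,0],-7,0.3]
    - [[-1,-10,0],-7,0.3]
    - [[-1,-10,0],-7,0.3]
    - [[-1,-10,0],-7,0.3]
    - [[-1,-10,0],-7,0.3]
    - [[-1,-10,0],-7,0.3]
    - [[-2,-10,0],-6,0.3]

```text
time_s: 6.35
position: [0.51, -0.0884, 0.2435]
tool_rot: [3.138, -0.129, -0.0]
wrist_force: [0.8, 0.9, -0.8]
grip_width: 0.699
finger_force: 0.0
```

Request:
step_arm:
  moves:
    - [[-1,-7,0],0,0.4]
    - [[0,0,0],0,0.4]
    - [[0,0,0],0,0.4]

```text
time_s: 6.6
position: [0.509, -0.0948, 0.2434]
tool_rot: [3.139, -0.116, -0.0]
wrist_force: [-0.3, 0.6, -0.2]
grip_width: 0.602
finger_force: 0.0
```

```bash
python3 - <<'E'
from h import *
s=robot.observe();print(s['position'],np.degrees(2*np.arctan2(s['tool_rot'][1],s['tool_rot'][0])))
im,d=shot('top');im2,_=shot('side')
a=cv2.resize(im[230:330,270:390],None,fx=5,fy=5,interpolation=2);b=cv2.resize(im2[200:300,300:390],None,fx=5,fy=5,interpolation=2)
cv2.imwrite('pics/both1.png',np.hstack([a[:, :450],b[:,:350]])[:500])
c=cal('top');P=cloud(c,d)[200:320,270:400].reshape(-1,3)
q=P[(P[:,2]>.157)&(P[:,2]<.18)&(P[:,1]>0)&(P[:,0]<.6)]
if len(q)>5:
    l=cv2.fitLine(q[:,:2].astype(np.float32),cv2.DIST_HUBER,0,.01,.01).ravel();print(len(q),np.degrees(np.arctan2(l[1],l[0])))
E
```

```text
[ 0.50904084 -0.0948222   0.24336652] -4.2484768332270715
103 81.30067
```

View pics/both1.png

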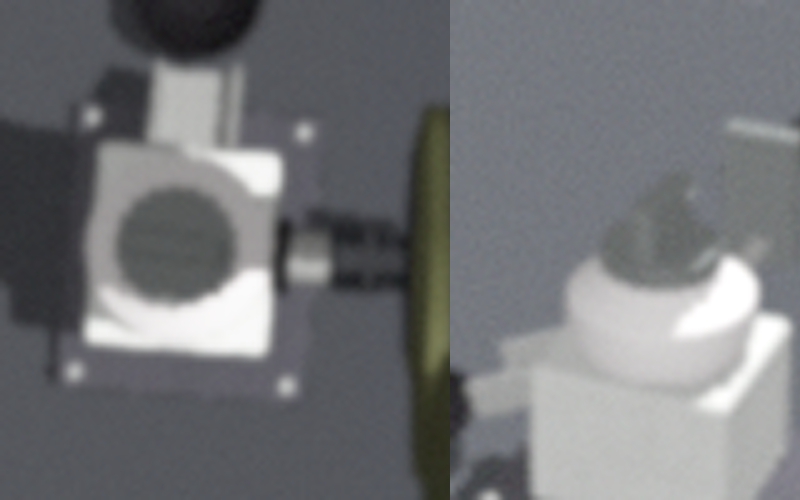

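The left half shows the wing now turned about 90° (81° in the world), so the cap is at its stop. The sleeve is partly visible at crop (310,255). Next is the tab.

Request:
step_arm:
  moves:
    - [[1,1,-20],-0.7,0.4]
    - [[1,0,-25],0,0.4]
    - [[0,0,-25],0,0.4]
    - [[0,0,-23],0,0.4]
    - [[0,0,-17],0,0.4]
    - [[0,0,-10],0,0.4]
    - [[0,0,-3],0,0.4]
    - [[0,0,0],0,0.4]

```text
time_s: 7.37
position: [0.5112, -0.0933, 0.12]
tool_rot: [-3.138, 0.137, 0.001]
wrist_force: [-0.7, -0.8, -0.2]
grip_width: 0.599
finger_force: 0.0
```

Request:
step_arm:
  moves:
    - [[0,0,0],0,0.7]
    - [[0,0,0],0,0.8]
    - [[0,0,0],0,1]
    - [[0,0,0],0,1]
    - [[0,0,0],0,1]
    - [[0,0,0],0,1]
    - [[0,0,0],0,1]

```text
time_s: 7.95
position: [0.5118, -0.0941, 0.1213]
tool_rot: [3.138, -0.139, 0.003]
wrist_force: [-0.8, -0.6, 6.8]
grip_width: 0.137
finger_force: 59.2
```

Request:
step_arm:
  moves:
    - [[-0.2,-2,0],0,1]
    - [[-0.4,-5,0],0,1]
    - [[-0.5,-5,0],0,1]
    - [[-0.4,-5,0],0,1]
    - [[-0.4,-5,0],0,1]
    - [[-0.5,-5,0],0,1]
    - [[-0.4,-5,0],0,1]
    - [[-0.5,-6,0],0,1]
    - [[-0.6,-6,0],0,1]
    - [[0,0,0],0,1]
    - [[0,0,0],0,1]

```text
time_s: 8.87
position: [0.5081, -0.1351, 0.1213]
tool_rot: [-3.135, 0.136, -0.003]
wrist_force: [-0.9, 7.0, 8.0]
grip_width: 0.133
finger_force: 59.5
```

```bash
cat > look.py <<'E'
from h import *
import sys
s=robot.observe();print(s['position'],s['wrist_force'],'tool ang',np.degrees(2*np.arctan2(s['tool_rot'][1],s['tool_rot'][0])))
acc=0
for i in range(6): acc=acc+shot('top')[0].astype(float)
im=(acc/6).astype(np.uint8)
np.save(sys.argv[1]+'.npy',im)
c=cal('top')
m=np.array([.5242-.0872*.09-.001,.0440-.9962*.09,.07])
print('mouth px',np.round(proj(c,m),2))
cv2.imwrite('pics/'+sys.argv[1]+'.png',cv2.resize(im[260:300,315:390],None,fx=10,fy=10,interpolation=2))
E
python3 look.py l1
```

```text
[ 0.50812831 -0.13507725  0.12128785] [-0.85186659  6.95549188  8.04808535] tool ang 355.0326303480391
mouth px [342.65 282.29]
```

View pics/l1.png

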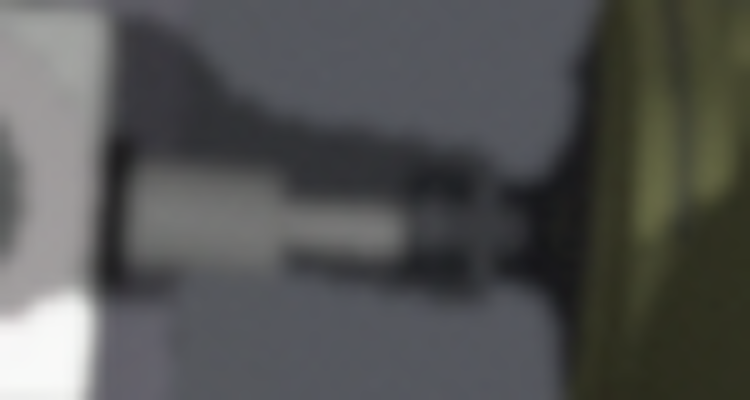

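The sleeve's mouth is at crop x≈282 (pixel 343), and bright rod is showing with no band yet. I'll pull on in small steps and take profiles along the rod.

Request:
step_arm:
  moves:
    - [[-0.2,-2,0],0,1]
    - [[-0.2,-2,0],0,1]
    - [[-0.2,-2,0],0,1]
    - [[0,0,0],0,1]
    - [[0,0,0],0,1]

```text
time_s: 9.58
position: [0.5077, -0.1404, 0.1213]
tool_rot: [-3.135, 0.135, -0.003]
wrist_force: [-1.3, 7.4, 7.7]
grip_width: 0.134
finger_force: 59.6
```

```bash
cat >> look.py <<'E'
g=im.mean(2)
for r in(281,282,283,284): print(r,g[r,334:362].round().astype(int))
E
sed -i 's/^acc=0/acc=0/' look.py
python3 look.py l2
```

```text
[ 0.50765536 -0.14044983  0.12129752] [-1.26568654  7.39281906  7.69730357] tool ang 355.0696359095851
mouth px [342.65 282.29]
281 [118 118 117 116 116 115 115 114 112 111 108 107 107 106 106 106 105 105
 103 100  97  95  92  81  66  61  62  59]
282 [118 118 118 118 117 117 117 116 115 114 115 116 118 117 118 117 117 118
 117 115 114 113 108  95  76  64  64  63]
283 [116 115 116 116 116 117 117 116 112 109 110 112 114 115 115 116 117 119
 118 118 118 117 113 100  75  63  63  60]
284 [110 111 111 112 114 113 114 113 108 100  97  97  98  99 101 102 104 107
 108 108 108 108 105  92  68  56  55  54]
```

Request:
step_arm:
  moves:
    - [[-0.2,-2,0],0,1]
    - [[-0.2,-2,0],0,1]
    - [[0,-1,0],0,1]
    - [[0,0,0],0,1]
    - [[0,0,0],0,1]

```text
time_s: 10.3
position: [0.5072, -0.1452, 0.1213]
tool_rot: [-3.135, 0.135, -0.002]
wrist_force: [-0.5, 7.9, 7.6]
grip_width: 0.133
finger_force: 59.6
```

```bash
python3 look.py l3
```

```text
[ 0.5072083  -0.14519723  0.12126672] [-0.45008205  7.87088656  7.58648836] tool ang 355.0845959140635
mouth px [342.65 282.29]
281 [118 117 117 116 117 115 115 114 112 109 108 108 107 107 106 106 105 105
 103 100  98  96  94  92  89  78  64  58]
282 [118 117 118 118 118 117 117 115 114 113 115 116 117 117 117 117 118 117
 117 116 114 113 112 111 105  94  74  64]
283 [115 115 116 116 116 116 116 115 111 107 109 112 113 115 116 117 118 118
 118 118 118 118 118 116 113 101  78  65]
284 [110 112 112 112 113 113 114 113 105  97  95  98 100 102 101 101 104 108
 108 108 108 110 109 110 107  95  73  59]
```

Request:
step_arm:
  moves:
    - [[-0.2,-2,0],0,1]
    - [[-0.2,-2,0],0,1]
    - [[0,-1,0],0,1]
    - [[0,0,0],0,1]
    - [[0,0,0],0,1]

```text
time_s: 11.02
position: [0.5068, -0.15, 0.1213]
tool_rot: [-3.135, 0.134, -0.002]
wrist_force: [-0.0, 8.5, 8.3]
grip_width: 0.133
finger_force: 59.6
```

```bash
python3 look.py l4
```

```text
[ 0.50678118 -0.15002236  0.12127071] [-0.0360511   8.49169301  8.27654293] tool ang 355.0907955496408
mouth px [342.65 282.29]
281 [118 117 117 116 116 115 114 110  95  69  65  88 102 106 106 106 105 104
 102 100  97  97  95  93  90  88  85  78]
282 [118 118 118 118 117 117 116 113  97  70  70  96 111 117 117 117 117 117
 116 116 113 113 112 111 109 108 105  95]
283 [116 116 116 116 116 117 117 112  96  69  71  96 110 115 116 116 117 118
 118 118 118 118 118 117 116 117 114 102]
284 [110 111 112 112 113 113 114 111  96  72  70  89  99 102 102 103 105 107
 108 108 109 110 110 110 111 112 110  98]
```

```bash
cat > dfc.py <<'E'
from h import *
import sys
ref=np.load('l3.npy').mean(2)
for f in sys.argv[1:]:
    D=(ref-np.load(f+'.npy').mean(2))[278:288,336:356]
    col=D[2:8].sum(0);u=np.arange(336,356)
    print(f,'deficit',D[2:8].sum().round(),'centroid',(col*u).sum()/col.sum(),col.round().astype(int))
E
python3 dfc.py l2 l4
```

```text
l2 deficit 26.0 centroid 350.8181818181819 [  0   1   2  -1   0  -2  -5 -11  -2   6  11  13   4   2   2   1   1   1
  -1   3]
l4 deficit 562.0 centroid 343.3449911084767 [  2   2   2   0   2  15  74 182 193  85  19  -3  -7  -4  -1   3   0   0
  -1  -1]
```

Request:
step_arm:
  moves:
    - [[-0.2,-2,0],0,1]
    - [[0,-1,0],0,1]
    - [[0,0,0],0,1]
    - [[0,0,0],0,1]

```text
time_s: 11.65
position: [0.5066, -0.1528, 0.1213]
tool_rot: [-3.134, 0.134, -0.002]
wrist_force: [-0.7, 8.9, 8.6]
grip_width: 0.136
finger_force: 59.7
```

```bash
python3 look.py l5|head -1;python3 dfc.py l5
```

```text
[ 0.5065541  -0.15284783  0.12128093] [-0.74534252  8.94508014  8.64106554] tool ang 355.09823058600915
l5 deficit 959.0 centroid 343.8453249913104 [  2  -1   3  -1   2  17  77 210 312 245 116  25 -11 -15 -12  -6  -2  -1
   1   0]
```

Request:
step_arm:
  moves:
    - [[-0.2,-2,0],0,1]
    - [[0,-2,0],0,1]
    - [[-0.2,-2,0],0,1]
    - [[0,0,0],0,1]
    - [[0,0,0],0,1]

```text
time_s: 12.37
position: [0.506, -0.1587, 0.1213]
tool_rot: [-3.134, 0.134, -0.002]
wrist_force: [-2.2, 9.2, 8.3]
grip_width: 0.134
finger_force: 59.7
```

```bash
python3 look.py l6|head -1;python3 dfc.py l6
```

```text
[ 0.50600695 -0.15869383  0.12127058] [-2.15935931  9.1678709   8.29760022] tool ang 355.0998035363282
l6 deficit 1397.0 centroid 345.68019093078755 [  0   2   2   0   1   1  12  57 176 309 378 308 162  38 -10 -15 -14  -4
  -3  -2]
```

Two estimates agree: half the total darkness, and the band centroid against the mouth. Both put the mark at TCP y ≈ -0.151, so I'll ease back about 7.8 mm.

Request:
step_arm:
  moves:
    - [[0.2,2,0],0,1]
    - [[0.2,2,0],0,1]
    - [[0.2,2,0],0,1]
    - [[0.1,1.8,0],0,1]
    - [[0,0,0],0,1]
    - [[0,0,0],0,1]
    - [[0,0,0],0,1]

```text
time_s: 13.25
position: [0.5068, -0.1507, 0.1213]
tool_rot: [-3.134, 0.134, -0.002]
wrist_force: [-0.8, 9.6, 8.6]
grip_width: 0.127
finger_force: 59.6
```

```bash
python3 look.py l7|head -1;python3 dfc.py l7
```

```text
[ 0.50675124 -0.15073554  0.12127296] [-0.82872129  9.56877761  8.59648541] tool ang 355.1149825367234
l7 deficit 682.0 centroid 343.47090464547676 [  3  -1   4  -2   1  16  73 195 245 141  39   0 -14 -10  -3   0   0  -1
  -1  -1]
```

View pics/l7.png

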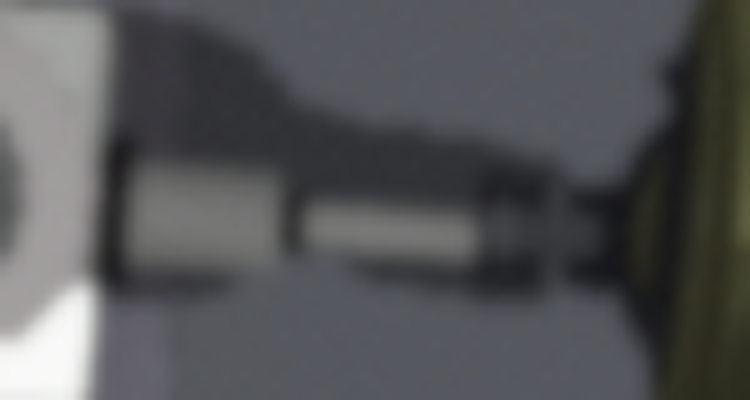

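The dark band, at crop x≈290, sits right at the sleeve's mouth with half of it showing (682 of 1397 darkness). I'm handing the job in while holding it there.

```bash
python3 -c "
from bench import robot
print(robot.sign_off())"
```

```text
the job is handed in; nothing more can be done
None
```

The vent cap was opened to its stop first. The dosing rod is held still in the gripper with half its dark band showing at the sleeve's mouth, and the job was handed in at about 13.5 s of arm time; no verdict was reported back.

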